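Clear and close the filtration manifold

TASK

Lift the used orange filter tray out of the manifold, push it down through the spring flap of the red waste bin, still held, until the flap is well open, and let it go so that it drops in and the flap swings shut. Then lower the blue top plate, gently and kept level, over the manifold's two guide pins until it sits fully home, letting go only once it is down. Finally swing the red clamp arm by its knob across the plate as far as it goes, leaving the other bench items where they are.

Things in the scene. Friction and masses are not known exactly. Their poses are not given: they have to be found in the camera images.
- manifold: Fixed grey manifold with a pale metal deck, 206 (x) x 100 (y) x 40 mm; origin: centre of underside, z up. Deck at z = 40 with a central pocket 86 x 66, 8 deep (floor z = 32). Two steel guide pins, 12 diameter, at x = -80 and +80, y = 0: straight to z = 64, tapering to 4 diameter at z = 77. An ear on its +y side carries the clamp post. Yaw within 0.2 rad.
- tray: Loose orange used filter tray, 80 (x) x 60 (y) x 14 mm, about 0.2 kg, lying in the manifold's pocket, axes along the manifold's; origin: centre of underside. A grip fin in its middle, 44 mm long along x, 12 thick along y, rises from z = 14 to 48: pinch it from above across y.
- topplate: Loose blue plate, 196 (x) x 90 (y) x 16 mm, 0.35 to 0.55 kg, flat on the bench on the side opposite the bin; origin: centre of underside. Holes of 14.5 mm at x = -80 and +80, y = 0. Aluminium handle in its middle, 22 thick along x, 60 along y, from z = 16 to 58: pinch across x. A half turn makes no difference. Home: origin 40 mm straight above the manifold's, axes parallel.
- bin: Red fixed open-topped waste bin, 150 x 150 mm, 190 high, inside 138 x 138; origin: centre of underside. A white spring flap shuts its mouth, hinged along the +x wall; its free edge is at the -x wall. Stands left or right of the manifold.
- bin_mouth (a point): Centre of the bin's mouth at rim height, 190 mm above the bench; axes as the bin's.
- flap (a joint): Angle of the white flap (130 x 132 x 4 mm; hinge 66 mm from the bin's middle on its +x side, 3 mm below the rim): 0 shut, growing as the free edge is pushed down into the bin, at most 1.35 rad; well open is 0.6 or more (a tray pushed some 55 mm below the rim). A light spring, under 2 N, shuts it again.
- clamp (a joint): Angle of the red clamp arm about its post, growing clockwise seen from above: 0 points midway between the manifold's +x and +y; 2.36 points along its -y, across the plate; stop at 2.40. Starts at 0.2 to 0.7, clear of the plate; stays where left; 1 to 2 N at the knob moves it.
- clamp_pivot (a point): Point on the clamp's turning axis, at manifold x = 45, y = 70, z = 59.5 mm; axes as the manifold's.
- clamp_knob (a point): Middle of the top of the arm's black upright round knob, 16 mm diameter, 40 tall, 50 mm from the turning axis. Its top is 109.5 mm and its foot (top of the arm) 69.5 mm above the bench. The arm passes 3.5 mm above a plate that is home. The knob turns freely between fingers that keep their heading.
- tipbox: Bystander: blue pipette-tip box with white lid, 82 x 117 x 67 mm; origin at the centre of its underside. Leave alone.
- beaker: Bystander: white plastic beaker, 64 mm across, 75 mm tall; origin at the centre of its underside. Leave alone.
- jar: Bystander: amber jar with blue cap, 66 mm across, 100 mm tall; origin at the centre of its underside. Leave alone.
Mind the look-alikes: they are no part of the job. Of the things that look like the bin, the larger one is meant. Of the things shaped like the tray, the orange one is meant.

How it is judged:
By the outcome, as a careful person would: the job done as asked, in the order asked, and still so for the second after the job is handed in, with the robot touching nothing.
It also fails if it takes over 72 s, if anything falls off the work surface, if the arm or the gripper's body presses on something with over 40 N, if the wrist force passes 120 N, or if a joint passes its speed limit or range.

ROBOT

A 6-joint arm with a two-finger parallel gripper is mounted at the origin on the work surface. World frame = base frame: x ahead of the robot, y to its left, z up, the work surface at z = 0. Lengths are in m, angles in rad, forces in N, time in s.
With the tool pointing down it reaches from about 0.3 to 1 m from the base axis. Payload 5.1 kg.
Tool frame: the origin (TCP) lies on the centre line of the jaws, within the pads' length; the fingertips stand 17 mm ahead of it and the grasp point (between the pads) lies 2 mm behind it (env.nose_length is the distance from the TCP to the fingertips, in m); z points along the fingers, y is the line along which they close (so a half turn about z gives the same grasp; the last joint's range is limited). The gripper opens to 95 mm and grips with 3 to 60 N. Pads are 20 mm wide; open, the fingers measure 119 mm over their backs; the gripper's body (75 mm by 180 mm) begins 59 mm behind the grasp point.
Start: joints at [1.043, 0.124, 1.65, -0, 1.367, -0.083], TCP at [0.28, 0.587, 0.232] pointing down, gripper open.
Joint ranges: [-2.61, 2.61], [-1.02, 2.33], [0.03, 2.71], [-1.35, 4.49], [0.32, 2.68], [-2.91, 2.91]. Speed limits (rad/s): [2.57, 2.57, 3.14, 3.14, 3.14, 3.14].

INTERFACE

Orientations are given as a unit quaternion [x, y, z, w].
In Python, from plant import env gives the robot as it stands.
- The arm moves only by the shell command python3 -m crank 'ROWS' [FORCE]. ROWS is JSON, a list that holds one entry, the list of rows, each a list of 7 numbers: the closure, from 0 (fully open) to 1 (shut), then the shift along the tool's x, y, z in m, then the turn, a rotation vector about the tool's x, y, z in rad. A call has 1 to 20 rows; each row shifts and turns the commanded pose from where the row before left it, along the tool's axes as they then stand; what a row does not reach is not made up. A row lasts 1/10 s, in which the tool goes at most 50 mm and 8.59 degrees, less where a joint would pass 70% of its speed; a pose out of reach is approached as far as the arm can. A call is refused whole if a number of a shift passes 0.05 or a number of a turn 0.15, either way. A call with a gripper value outside its range is refused whole. The fingers move at their own pace and stop on an object; FORCE is the grip in N (left out, the last holds). Time passes only in rows, so rows that do not move let the fingers close. It gives the time, the measured TCP pose, the force, the opening and the grip force at its end, in the units of the state.
- env.observe(): the state, without advancing time (a new reading comes with each control period).
- env.read_camera(name): name is "scene" or "top" or "wrist"; returns a dict with "color" (384x512x3 uint8, blue, green, red), "vfov" (degrees; the focal length in pixels is half the picture's height over the tangent of half this angle, whatever the lens; pixels are square), "cx", "cy" (the principal point, pixels), "cam_to_world" (4x4, takes a point from camera to world coordinates). Camera axes: x right, y up, looking along -z (the intrinsics and any distortion apply to the point x, -y, -z); pixel columns grow to the right and rows downward; lengths in m; the calibration is good to about 2 mm. The wrist camera is an equidistant fisheye: a pixel r from the principal point sees the ray r / f radians off the axis. A picture is of the moment at which its call begins. There is no depth.
- env.close_job(): hands the job in; it is judged then, once.
The state is a dict: "time_s": time; "q": joint angles; "joint_velocities": joint speeds; "tau": joint torques, N m; "tcp_pos": TCP position; "tool_rot": TCP orientation; "contact_force": force on the tool from outside, world axes, zero at the start; "moment": the same for the moment, N m; "opening": finger opening in m; "gripper_force": force on a finger pad.
Only numpy, scipy, OpenCV 4.12 (cv2) and the standard library are available. Lean on these libraries where they do the work, as an engineer would, in place of code of your own. Each camera call takes 0.05 s, during which the arm holds its last target. There are 200 camera calls.

## Working session

There is one attempt and no reset: what is moved stays moved. The work goes in short steps, Python scripts to look and compute and a shell command to move; the robot and the scene stay as the last step left them, time stands still between calls to the robot, and variables do not carry over. Pictures are saved under pics/ and viewed, at most 10 in all, crops included, and the job is handed in when it is done.

```bash
ls; mkdir -p pics
python3 - <<'E'
from plant import env
import cv2,numpy as np
for n in ("scene","top"):
    c=env.read_camera(n); cv2.imwrite(f"pics/{n}0.png",c["color"]); print(n,c["vfov"],c["cx"],c["cy"],np.round(c["cam_to_world"],4).tolist())
s=env.observe(); print(s["time_s"],s["tcp_pos"],s["tool_rot"],s["contact_force"],s["opening"])
E
```

```text
pics
scene 50.90490885404997 256.21657658204725 191.55048260777406 [[-0.6997, -0.3679, 0.6125, 1.2198], [0.7141, -0.387, 0.5834, 0.6453], [0.0224, 0.8455, 0.5335, 0.7018], [0.0, 0.0, 0.0, 1.0]]
top 45.20432606753009 252.41072574981462 186.42180318966095 [[-0.0257, 0.987, -0.1588, 0.3249], [-0.9997, -0.0251, 0.0058, 0.0176], [0.0018, 0.1589, 0.9873, 1.5206], [0.0, 0.0, 0.0, 1.0]]
0.1 [0.27944355 0.58626789 0.23054046] [ 2.20567741e-01  9.75371230e-01 -8.74440979e-04 -2.67586194e-04] [ 0.22817698  0.45682114 -0.65432436] 0.09469209960715609
```

View pics/scene0.png

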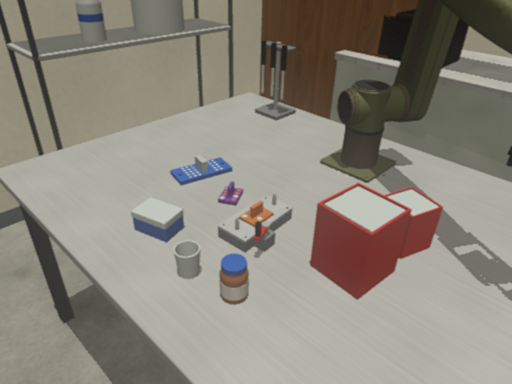

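View pics/top0.png

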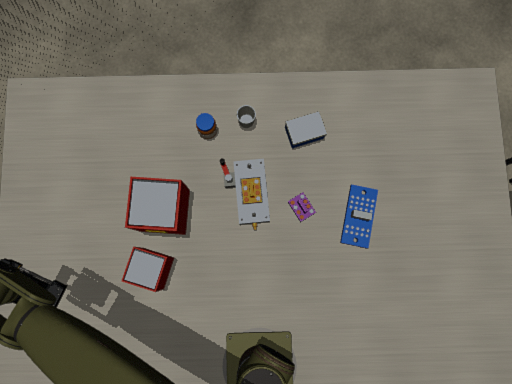

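The top view shows the manifold at (252,190) with the orange tray in it and the clamp on its left at (226,172). The large bin is at (157,205), the blue plate at (360,215), and the decoys are the purple tray (302,207) and the small bin (148,268). In this view world +x is up and +y is left.

```bash
cat > h.py <<'E'
from plant import env
import cv2, numpy as np
from scipy.spatial.transform import Rotation as R
def rays(c,uv):
    uv=np.atleast_2d(np.asarray(uv,float)); f=c["color"].shape[0]/2/np.tan(np.radians(c["vfov"])/2)
    d=(uv-[c["cx"],c["cy"]])/f
    if c.get("fish"):
        r=np.linalg.norm(d,axis=1,keepdims=True)+1e-12; v=np.c_[d/r*np.sin(r),np.cos(r)]
    else: v=np.c_[d,np.ones(len(d))]
    T=np.array(c["cam_to_world"]); return T[:3,3],(v*[1,-1,-1])@T[:3,:3].T
def cast(c,uv,z):
    o,d=rays(c,uv); return o+d*((z-o[2])/d[:,2])[:,None]
def proj(c,P):
    T=np.array(c["cam_to_world"]); v=((np.atleast_2d(P)-T[:3,3])@T[:3,:3])*[1,-1,-1]
    f=c["color"].shape[0]/2/np.tan(np.radians(c["vfov"])/2)
    if c.get("fish"):
        n=np.linalg.norm(v[:,:2],axis=1,keepdims=True)+1e-12; d=v[:,:2]/n*np.arctan2(n,v[:,2:])
    else: d=v[:,:2]/v[:,2:]
    return d*f+[c["cx"],c["cy"]]
def cam(n,save=None):
    c=env.read_camera(n); c["fish"]=n=="wrist"
    if save: cv2.imwrite(f"pics/{save}.png",c["color"])
    return c
def hsv(c,lo,hi):
    return cv2.inRange(cv2.cvtColor(c["color"],cv2.COLOR_BGR2HSV),np.array(lo),np.array(hi))
def blobs(m,amin=30):
    cs,_=cv2.findContours(m,cv2.RETR_EXTERNAL,cv2.CHAIN_APPROX_NONE)
    return sorted([k[:,0,:] for k in cs if cv2.contourArea(k)>amin],key=lambda k:-cv2.contourArea(k))
def rect(P):
    """min-area rectangle of world xy points: centre, sides (mm), angle of long side"""
    (c,(w,h),a)=cv2.minAreaRect((P[:,:2]*1000).astype(np.float32))
    if w<h: w,h,a=h,w,a+90
    return np.round(np.array(c)/1000,4),round(w,1),round(h,1),round(np.radians((a+90)%180-90),3)
def tool():
    s=env.observe(); r=R.from_quat(s["tool_rot"]); return np.array(s["tcp_pos"]),r,s
def rows(p,yaw=None):
    """shift in current tool axes to world point p and turn about tool z so that tool y lies along yaw (mod pi), tool down"""
    t,r,s=tool(); d=r.inv().apply(np.array(p)-t); M=r.as_matrix()
    print("tcp",np.round(t,4),"shift",np.round(d,4),end=" ")
    if yaw is not None:
        y=np.array([np.cos(yaw),np.sin(yaw),0]); 
        if y@M[:,1]<0: y=-y
        z=np.array([0,0,-1.]); G=R.from_matrix(np.c_[np.cross(y,z),y,z]); print("turn",np.round((r.inv()*G).as_rotvec(),4),end=" ")
    print("q6",np.round(s["q"][5],3),"t",round(s["time_s"],2))
E
python3 - <<'E'
from h import *
c=cam("top")
print("plate",[rect(cast(c,b,.016)) for b in blobs(hsv(c,(105,150,60),(125,255,255)),150)])
print("orange",[rect(cast(c,b,.046)) for b in blobs(hsv(c,(10,150,100),(25,255,255)))])
print("red",[rect(cast(c,b,.190)) for b in blobs(hsv(c,(0,180,60),(8,255,255)))])
g=cv2.cvtColor(c["color"],cv2.COLOR_BGR2GRAY)
m=hsv(c,(0,0,150),(180,40,255)); print("white",[(rect(cast(c,b,.187)),b.mean(0)) for b in blobs(m,400)])
cv2.imwrite("pics/top_crop.png",cv2.resize(c["color"][145:255,110:390],None,fx=2.8,fy=2.8,interpolation=cv2.INTER_CUBIC))
E
```

```text
plate [(array([ 0.4615, -0.3376]), 193.6, 89.0, np.float64(-0.233)), (array([0.7936, 0.1639]), 57.7, 57.7, np.float64(0.31))]
orange [(array([0.5501, 0.0134]), 78.8, 58.6, np.float64(0.06))]
red [(array([0.4961, 0.2988]), 149.8, 149.6, np.float64(1.479)), (array([0.3116, 0.3223]), 102.1, 101.4, np.float64(1.247))]
white [((array([0.4962, 0.2999]), 129.3, 125.8, np.float64(1.477)), array([153.01176471, 203.61176471])), ((array([0.528 , 0.0139]), 182.3, 87.5, np.float64(0.07)), array([252.50423729, 186.80084746])), ((array([0.3096, 0.3247]), 86.5, 84.6, np.float64(1.251)), array([143.68468468, 269.08108108])), ((array([ 0.7154, -0.1538]), 100.8, 69.8, np.float64(-1.287)), array([305.2       , 127.17142857]))]
```

View pics/top_crop.png

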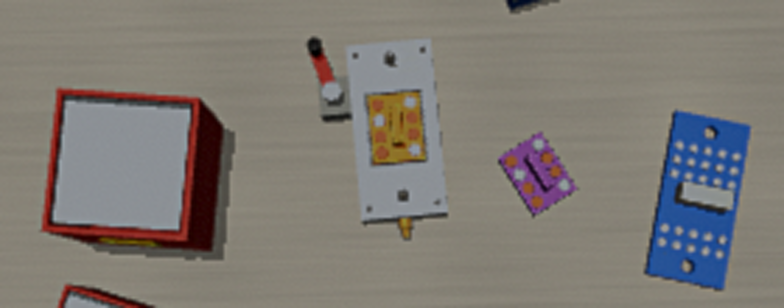

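The crop shows the free edges and layout well enough to act. I'll raise the arm, go over the manifold, align to it, and look from near.

```bash
python3 -m crank '[[[0,0,0,-0.05,0,0,0],[0,0,0,-0.03,0,0,0],[0,-0.035,-0.0287,0,0,0,0],[0,-0.035,-0.0287,0,0,0,0],[0,-0.035,-0.0287,0,0,0,0],[0,-0.035,-0.0287,0,0,0,0],[0,-0.035,-0.0287,0,0,0,0],[0,-0.035,-0.0287,0,0,0,0],[0,-0.035,-0.0287,0,0,0,0],[0,-0.035,-0.0287,0,0,0,0],[0,-0.035,-0.0287,0,0,0,0],[0,-0.035,-0.0287,0,0,0,0],[0,-0.035,-0.0287,0,0,0,0],[0,-0.035,-0.0287,0,0,0,0],[0,-0.035,-0.0287,0,0,0,0],[0,-0.035,-0.0287,0,0,0,0],[0,0,0,0.03,0,0,-0.14],[0,0,0,0.03,0,0,-0.14],[0,0,0,0.02,0,0,-0.14],[0,0,0,0,0,0,-0.09]]]' 10
python3 - <<'E'
from h import *
c=cam("wrist","w1"); rows((.55,.0134,.25),1.636); T=np.array(c["cam_to_world"]); print(T.round(3).tolist(),c["vfov"],c["cx"],c["cy"])
print("pins pred",proj(c,[(.63,.018,.077),(.47,.0084,.077),(.55,.0134,.08)]).round(1))
E
```

```text
time_s: 2.15
tcp_pos: [0.5467, 0.0131, 0.2267]
tool_rot: [-0.035, 0.999, 0.0, -0.004]
contact_force: [-0.3, -0.3, 0.9]
opening: 0.095
gripper_force: 0.0
tcp [0.5477 0.0131 0.2287] shift [-0.0022  0.0002 -0.0213] turn [ 0.0007 -0.005   0.0058] q6 -1.716 t 2.2
[[-0.069, -0.97, -0.232, 0.48], [0.998, -0.067, -0.017, 0.009], [0.001, -0.232, 0.973, 0.381], [0.0, 0.0, 0.0, 1.0]] 65.70646984690485 247.71631807827913 184.60764505577617
pins pred [[246.4 251.4]
 [247.6 105.1]
 [247.1 183. ]]
```

View pics/w1.png

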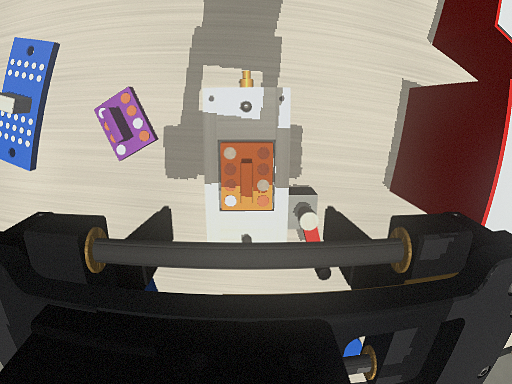

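The wrist view shows the orange tray at (246,175), the near pin at (246,105), the far pin at (247,240) partly hidden by the gripper, and the clamp knob at (323,272).

Run:
```python
from h import *
c=cam("wrist"); 
m=hsv(c,(3,120,60),(22,255,255)); m[:,:200]=0; m[:,300:]=0; m[:120]=0; m[225:]=0
m=cv2.morphologyEx(m,cv2.MORPH_CLOSE,np.ones((9,9)))
b=blobs(m,500)[0]; P=cast(c,b,.046); print("tray",rect(P), b.min(0),b.max(0))
# deck side edges: pale pixels per row
g=c["color"].max(2).astype(int)
for v in (100,115,125): print(v,[(u,g[v,u]-g[v,u-1]) for u in list(range(195,212))+list(range(280,298)) if abs(g[v,u]-g[v,u-1])>25])
# near pin top
q=g[96:116,236:258]; ys,xs=np.nonzero(q<90); print("pin px",xs.mean()+236,ys.mean()+96,len(xs)); print(cast(c,[(xs.mean()+236,ys.mean()+96)],.074))
rows((.55,.0134,.066),1.636)
```

```text
tray (array([0.5507, 0.0125]), 79.6, 59.5, np.float64(0.07)) [221 141] [272 208]
100 [(200, np.int64(104)), (281, np.int64(-27)), (282, np.int64(77))]
115 []
125 [(290, np.int64(-65)), (291, np.int64(-34))]
pin px 246.0 107.0 14
[[0.47332048 0.0067069  0.074     ]]
tcp [0.5484 0.0131 0.2302] shift [-2.000e-03  1.000e-04  1.642e-01] turn [ 0.0004 -0.0025 -0.0004] q6 -1.709 t 2.25
```

```bash
python3 -m crank '[[[0.5,-0.002,0,0.04,0,0,0],[0.5,0,0,0.04,0,0,0],[0.5,0,0,0.04,0,0,0],[0.5,0,0,0.03,0,0,0],[0.5,0,0,0.014,0,0,0],[0.5,0,0,0,0,0,0],[1,0,0,0,0,0,0],[1,0,0,0,0,0,0],[1,0,0,0,0,0,0],[1,0,0,0,0,0,0],[1,0,0,0,0,0,0]]]' 25
```

```text
time_s: 3.35
tcp_pos: [0.5516, 0.0131, 0.0685]
tool_rot: [-0.033, 0.999, -0.0, 0.001]
contact_force: [-0.3, -3.6, 3.2]
opening: 0.0127
gripper_force: 1.7
```

```bash
python3 -m crank '[[[1,0,0,0,0,0,0],[1,0,0,0,0,0,0],[1,0,0,0,0,0,0],[1,0,0,-0.01,0,0,0],[1,0,0,-0.02,0,0,0],[1,0,0,-0.03,0,0,0],[1,0,0,-0.04,0,0,0],[1,0,0,-0.04,0,0,0],[1,0,0,-0.04,0,0,0],[1,0,0,-0.04,0,0,0],[1,0,0,0,0,0,0],[1,0,0,0,0,0,0]]]' 30
python3 - <<'E'
from h import *
c=cam("wrist","w2"); print(tool()[2]["opening"],tool()[2]["gripper_force"]); 
b=-.092; p=np.array([.4961,.2990])+(-.02)*np.array([np.cos(b),np.sin(b)]); print(p); rows((*p,.285),b+np.pi/2)
E
```

```text
time_s: 4.55
tcp_pos: [0.5511, 0.0135, 0.288]
tool_rot: [-0.033, 0.999, 0.0, 0.0]
contact_force: [-0.0, -0.6, -2.5]
opening: 0.0118
gripper_force: 30.0
0.011774247703199667 29.999570846557617
[0.47618458 0.30083741]
tcp [0.5503 0.0135 0.286 ] shift [0.0552 0.2915 0.0013] turn [ 0.0004 -0.0025  0.1573] q6 -1.709 t 4.6
```

View pics/w2.png

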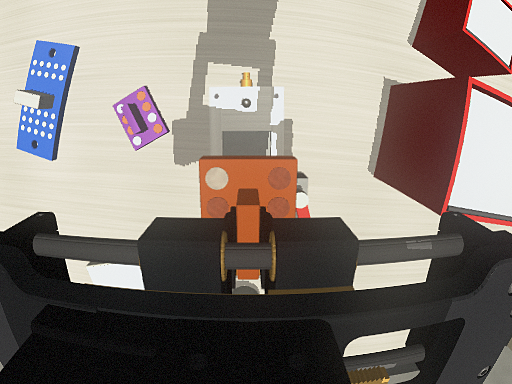

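The wrist view shows the tray held squarely, and a grey hinge strip at the bin's +x side (490,215), which confirms the hinge side. Now I'll carry it over the bin.

```bash
python3 -m crank '[[[1,0.0069,0.0364,0,0,0,0],[1,0.0069,0.0364,0,0,0,0],[1,0.0069,0.0364,0,0,0,0],[1,0.0069,0.0364,0,0,0,0],[1,0.0069,0.0364,0,0,0,0],[1,0.0069,0.0364,0,0,0,0],[1,0.0069,0.0364,0,0,0,0],[1,0.0069,0.0364,0,0,0,0],[1,0,0,0,0,0,0.08],[1,0,0,0,0,0,0.077],[1,0,0,0,0,0,0],[1,0,0,0,0,0,0]]]'
python3 - <<'E'
from h import *
c=cam("wrist"); b=-.092; p=np.array([.4961,.2990])+(-.02)*np.array([np.cos(b),np.sin(b)]); rows((*p,.14),b+np.pi/2)
m=hsv(c,(0,180,60),(8,255,255)); print([(k.min(0),k.max(0),rect(cast(c,k,.19))) for k in blobs(m,300)])
E
```

```text
time_s: 5.8
tcp_pos: [0.4763, 0.2999, 0.2852]
tool_rot: [0.045, 0.999, -0.001, -0.002]
contact_force: [-0.6, 0.4, -2.2]
opening: 0.0118
gripper_force: 30.0
tcp [0.4765 0.2998 0.2858] shift [0.     0.0012 0.1458] turn [-0.0016 -0.0026  0.0012] q6 -1.014 t 5.85
[]
```

```bash
python3 -m crank '[[[1,0,0.001,0.03,0,0,0],[1,0,0,0.02,0,0,0],[1,0,0,0.015,0,0,0],[1,0,0,0.015,0,0,0],[1,0,0,0.015,0,0,0],[1,0,0,0.015,0,0,0],[1,0,0,0.015,0,0,0],[1,0,0,0.01,0,0,0],[1,0,0,0,0,0,0],[1,0,0,0,0,0,0]]]'
python3 - <<'E'
from h import *
c=cam("scene","s2"); cv2.imwrite("pics/s2c.png",cv2.resize(c["color"][100:300,250:460],None,fx=2.5,fy=2.5))
E
```

```text
time_s: 6.85
tcp_pos: [0.4769, 0.3013, 0.1524]
tool_rot: [0.046, 0.999, -0.0, -0.0]
contact_force: [0.0, 0.1, -2.6]
opening: 0.0121
gripper_force: 30.0
```

View pics/s2c.png

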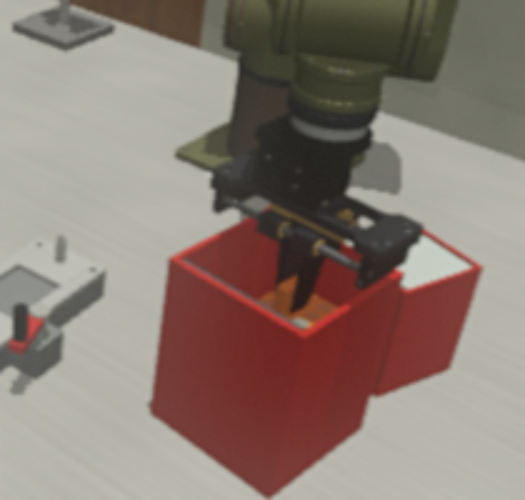

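The tray is inside the bin, well below the rim, with the flap pushed open. I'll release it and retreat.

```bash
python3 -m crank '[[[0.55,0,0,0,0,0,0],[0.55,0,0,0,0,0,0],[0.55,0,0,0,0,0,0],[0.55,0,0,0,0,0,0],[0.55,0,0,0,0,0,0],[0.55,0,0,-0.01,0,0,0],[0.55,0,0,-0.02,0,0,0],[0.55,0,0,-0.03,0,0,0],[0.55,0,0,-0.04,0,0,0],[0.3,0,0,-0.04,0,0,0],[0,0,0,-0.03,0,0,0],[0,0,0,0,0,0,0],[0,0,0,0,0,0,0]]]'
python3 - <<'E'
from h import *
c=cam("scene"); top=cam("top")
a=np.vstack([cv2.resize(c["color"][130:300,200:460],(520,340)),cv2.resize(top["color"][150:280,110:310],(520,338))]) [:600]
cv2.imwrite("pics/s3.png",a)
p=np.array([.4615,-.3376]); rows((*p,.25),-.233)
E
```

```text
time_s: 8.2
tcp_pos: [0.4775, 0.3014, 0.3241]
tool_rot: [0.046, 0.999, 0.001, 0.001]
contact_force: [-0.2, -1.0, -1.6]
opening: 0.0691
gripper_force: 0.0
tcp [0.4766 0.301  0.3212] shift [-0.0436 -0.6372  0.0719] turn [ 4.0000e-04 -2.6000e-03 -1.4296e+00] q6 -1.011 t 8.3
```

View pics/s3.png

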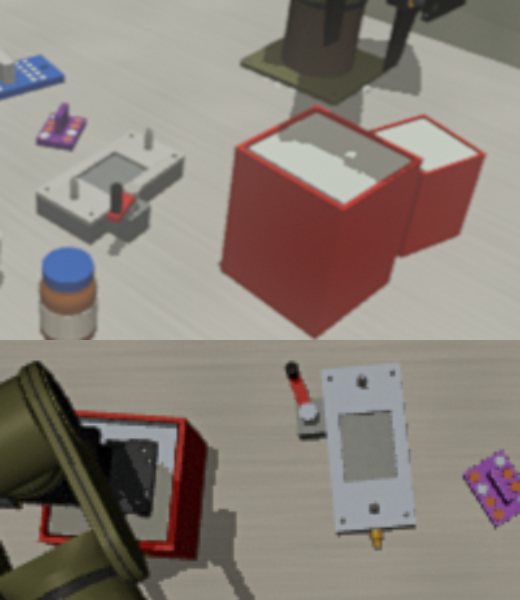

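The tray is gone into the bin and the flap is shut again (white lid at (320,160)), while the clamp and bystanders are untouched. Next is the plate.

```bash
python3 -m crank '[[[0,-0.0027,-0.0398,0,0,0,0],[0,-0.0027,-0.0398,0,0,0,0],[0,-0.0027,-0.0398,0,0,0,0],[0,-0.0027,-0.0398,0,0,0,0],[0,-0.0027,-0.0398,0,0,0,0],[0,-0.0027,-0.0398,0,0,0,0],[0,-0.0027,-0.0398,0,0,0,0],[0,-0.0027,-0.0398,0,0,0,0],[0,-0.0027,-0.0398,0,0,0,0],[0,-0.0027,-0.0398,0,0,0,0],[0,-0.0027,-0.0398,0,0,0,0],[0,-0.0027,-0.0398,0,0,0,0],[0,-0.0027,-0.0398,0,0,0,0],[0,-0.0027,-0.0398,0,0,0,0],[0,-0.0027,-0.0398,0,0,0,0],[0,-0.0027,-0.0398,0,0,0,0]]]'
python3 -m crank '[[[0,0,0,0.01,0,0,0.143],[0,0,0,0.01,0,0,0.143],[0,0,0,0.01,0,0,0.143],[0,0,0,0.01,0,0,0.143],[0,0,0,0.01,0,0,0.143],[0,0,0,0.01,0,0,0.143],[0,0,0,0.01,0,0,0.143],[0,0,0,0,0,0,0.143],[0,0,0,0,0,0,0.143],[0,0,0,0,0,0,0.143],[0,0,0,0,0,0,0.143],[0,0,0,0,0,0,0.143],[0,0,0,0,0,0,0],[0,0,0,0,0,0,0]]]'
python3 - <<'E'
from h import *
# manifold, unobstructed in top and scene: deck
top=cam("top"); m=hsv(top,(0,0,150),(180,40,255)); m[:, :228]=0; m[:,280:]=0; m[:150]=0; m[240:]=0
b=blobs(cv2.morphologyEx(m,cv2.MORPH_CLOSE,np.ones((3,3))),400); print("deck",[rect(cast(top,k,.04)) for k in b])
c=cam("wrist","w4"); m=hsv(c,(105,120,50),(125,255,255)); b=blobs(cv2.morphologyEx(m,cv2.MORPH_CLOSE,np.ones((5,5))),400); print("plate",[(rect(cast(c,k,.016)),k.min(0),k.max(0)) for k in b])
cv2.imwrite("pics/w4.png",c["color"])
rows((.4615,-.3376,.045),-.233)
E
```

```text
time_s: 9.9
tcp_pos: [0.4609, -0.338, 0.3203]
tool_rot: [0.046, 0.999, 0.001, -0.001]
contact_force: [0.3, 0.1, 0.2]
opening: 0.0949
gripper_force: 0.0
time_s: 11.3
tcp_pos: [0.4613, -0.3363, 0.2511]
tool_rot: [0.785, 0.62, -0.0, -0.001]
contact_force: [0.4, -0.4, 0.2]
opening: 0.0953
gripper_force: 0.0
deck [(array([0.5303, 0.0061]), 276.1, 165.2, np.float64(-0.035))]
plate [((array([ 0.4623, -0.3397]), 195.7, 90.0, np.float64(-0.234)), array([177, 132], dtype=int32), array([323, 198], dtype=int32)), ((array([ 0.7217, -0.1899]), 99.8, 29.6, np.float64(-1.301)), array([378,   0], dtype=int32), array([424,  55], dtype=int32))]
tcp [ 0.4615 -0.3366  0.2518] shift [-0.0011  0.0005  0.2068] turn [-0.0012 -0.0006 -0.002 ] q6 -0.489 t 11.4
```

View pics/w4.png

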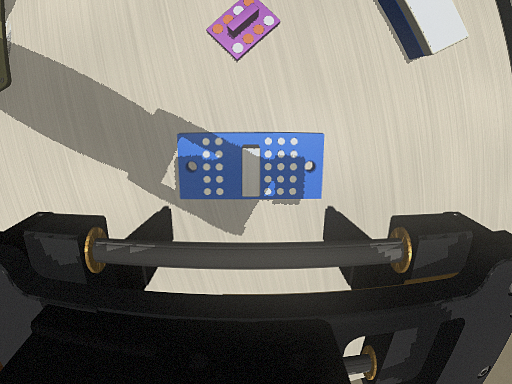

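The wrist view shows the plate unobstructed at (250,165), its handle upright in the middle and its holes at (192,166) and (309,165). I'll descend and grip.

```bash
python3 -m crank '[[[0.3,-0.0028,0.0015,0.04,0,0,-0.001],[0.3,0,0,0.04,0,0,0],[0.3,0,0,0.04,0,0,0],[0.3,0,0,0.04,0,0,0],[0.3,0,0,0.03,0,0,0],[0.3,0,0,0.018,0,0,0],[0.3,0,0,0,0,0,0],[0.3,0,0,0,0,0,0],[1,0,0,0,0,0,0],[1,0,0,0,0,0,0],[1,0,0,0,0,0,0],[1,0,0,0,0,0,0],[1,0,0,0,0,0,0],[1,0,0,0,0,0,0]]]' 55
python3 - <<'E'
from h import *
t,r,s=tool(); print(t,r.as_quat(),s["gripper_force"],s["contact_force"],s["moment"])
E
```

```text
time_s: 12.8
tcp_pos: [0.4627, -0.3399, 0.0448]
tool_rot: [0.785, 0.619, 0.0, 0.0]
contact_force: [1.6, 0.2, 0.4]
opening: 0.0242
gripper_force: 2.6
[ 0.46268666 -0.3399012   0.04475294] [7.85444846e-01 6.18931626e-01 6.74637358e-05 1.76937400e-04] 2.6388806104660034 [1.61427346 0.24036858 0.39283683] [-0.26084076 -0.65671663  0.09340458]
```

```bash
python3 -m crank '[[[1,0,0,0,0,0,0],[1,0,0,0,0,0,0],[1,0,0,0,0,0,0],[1,0,0,-0.01,0,0,0],[1,0,0,-0.02,0,0,0],[1,0,0,-0.03,0,0,0],[1,0,0,-0.04,0,0,0],[1,0,0,-0.04,0,0,0],[1,0,0,-0.04,0,0,0],[1,0.0342,0.0068,0,0,0,0],[1,0.0342,0.0068,0,0,0,0],[1,0.0342,0.0068,0,0,0,0],[1,0.0342,0.0068,0,0,0,0],[1,0.0342,0.0068,0,0,0,0],[1,0.0342,0.0068,0,0,0,0],[1,0,0,0,0,0,-0.1],[1,0,0,0,0,0,-0.1],[1,0,0,0,0,0,-0.104],[1,0,0,0,0,0,0],[1,0,0,0,0,0,0]]]'
python3 - <<'E'
from h import *
c=cam("wrist","w5"); t,r,s=tool(); print(t,r.as_quat(),s["opening"],s["gripper_force"],s["contact_force"]); rows((.55,.0134,.2),.07)
print(proj(c,[(.63,.018,.077),(.47,.0068,.077),(.63,.018,.04),(.47,.0068,.04)]).round(1))
E
```

```text
time_s: 14.8
tcp_pos: [0.5497, -0.1497, 0.2242]
tool_rot: [0.684, 0.73, -0.0, -0.001]
contact_force: [0.2, -0.3, -3.3]
opening: 0.0219
gripper_force: 55.0
[ 0.54983828 -0.14982719  0.22430999] [ 6.83407770e-01  7.30036687e-01 -2.01764470e-04 -4.63060465e-04] 0.021645950724142708 54.99661087989807 [ 1.41084414  0.259377   -4.43627018]
tcp [ 0.5498 -0.1498  0.2243] shift [0.1629 0.0109 0.0244] turn [-0.0009 -0.0004 -0.004 ] q6 -0.426 t 14.85
[[336.7  26.6]
 [181.2  25.3]
 [327.7  34.9]
 [188.2  34. ]]
```

View pics/w5.png

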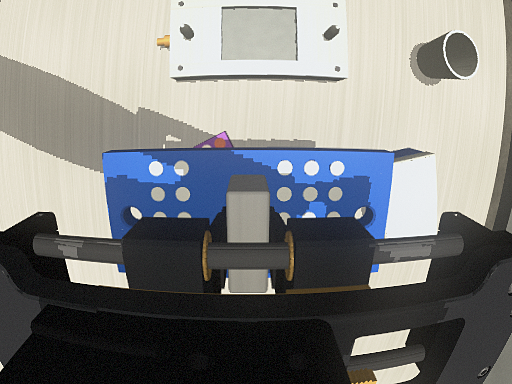

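The wrist view shows the manifold at the top with the pins at (187,31) and (331,32), the held plate level, and the plate holes at (131,213) and (365,213). I'll back off 60 mm so the whole deck is in view.

```bash
python3 -m crank '[[[1,-0.03,0,0,0,0,0],[1,-0.03,0,0,0,0,0],[1,0,0,0,0,0,0],[1,0,0,0,0,0,0],[1,0,0,0,0,0,0]]]'
python3 - <<'E'
from h import *
c=cam("wrist","w6"); h=cv2.cvtColor(c["color"],cv2.COLOR_BGR2HSV)
print("deck",h[75,190+15],"bench",h[120,120],"pocket",h[60,260])
for lo in (200,215,225):
    m=cv2.inRange(h,np.array((0,0,lo)),np.array((180,18,255))); m[135:]=0; m[:,:130]=0; m[:,370:]=0
    m=cv2.morphologyEx(m,cv2.MORPH_OPEN,np.ones((3,3))); 
    for k in blobs(m,1500): print(lo,rect(cast(c,k,.04)),k.min(0),k.max(0))
cv2.imwrite("pics/w6c.png",cv2.resize(c["color"][0:150,130:390],None,fx=3,fy=3,interpolation=cv2.INTER_CUBIC))
P=np.array([(s*.08,0,z) for s in (-1,1) for z in (.04,.077)]); a=.07; Q=P@np.array([[np.cos(a),np.sin(a),0],[-np.sin(a),np.cos(a),0],[0,0,1]])+[.5507,.0125,0]; print(proj(c,Q).round(1))
E
```

```text
time_s: 15.35
tcp_pos: [0.5541, -0.2092, 0.2244]
tool_rot: [0.683, 0.731, 0.0, -0.0]
contact_force: [0.5, 0.7, -3.8]
opening: 0.022
gripper_force: 55.0
deck [ 20  20 233] bench [ 24  27 144] pocket [ 25  26 225]
200 (array([ 0.553 , -0.0191]), 207.0, 38.2, np.float64(0.083)) [170   0] [346  28]
215 (array([ 0.553, -0.019]), 207.0, 38.1, np.float64(0.083)) [170   0] [346  28]
225 (array([ 0.553, -0.019]), 207.0, 38.1, np.float64(0.083)) [170   0] [346  28]
[[190.2 -11.9]
 [184.  -24.7]
 [326.  -10.4]
 [334.3 -22.6]]
```

View pics/w6c.png

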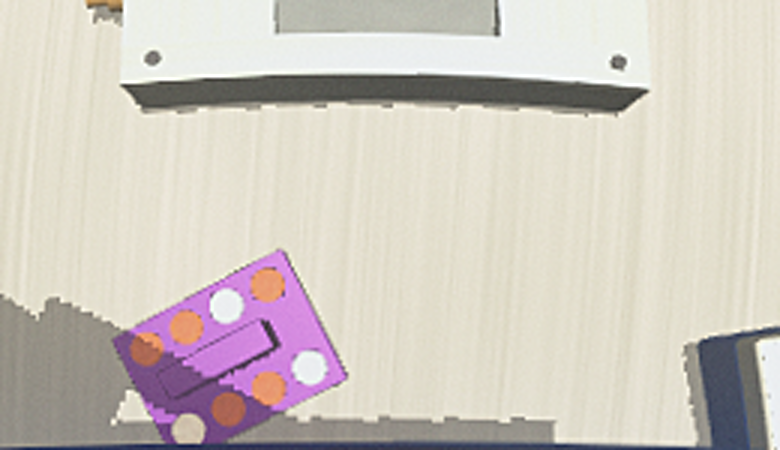

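The manifold was cut off at the top because I backed off in the wrong direction, so I'll go forward 95 mm.

```bash
python3 -m crank '[[[1,0.035,0,0,0,0,0],[1,0.035,0,0,0,0,0],[1,0.025,0,0,0,0,0],[1,0,0,0,0,0,0],[1,0,0,0,0,0,0],[1,0,0,0,0,0,0]]]'
cat > man.py <<'E'
from h import *
c=cam("wrist","w7"); h=cv2.cvtColor(c["color"],cv2.COLOR_BGR2HSV)
m=cv2.inRange(h,np.array((0,0,215)),np.array((180,18,255))); m[140:]=0; m[:,:130]=0; m[:,370:]=0
m=cv2.morphologyEx(m,cv2.MORPH_OPEN,np.ones((3,3)))
for k in blobs(m,1500)[:2]: print("deck",rect(cast(c,k,.04)),k.min(0),k.max(0))
P=cast(c,blobs(m,1500)[0],.04)[:,:2]
# near (-y) long edge and the two short edges, by robust line fits
def line(Q): vx,vy,x,y=cv2.fitLine((Q*1000).astype(np.float32),cv2.DIST_HUBER,0,.1,.1).ravel(); return np.array([vx,vy]),np.array([x,y])/1000
a=.075; o=np.array([.551,.013]); L=(P-o)@np.array([[np.cos(a),-np.sin(a)],[np.sin(a),np.cos(a)]])
for n,s in (("near",(L[:,1]<-.044)&(abs(L[:,0])<.095)),("far",(L[:,1]>.044)&(L[:,0]>-.095)&(L[:,0]<.02)),("lo",(L[:,0]<-.097)&(abs(L[:,1])<.043)),("hi",(L[:,0]>.097)&(abs(L[:,1])<.043))):
    if s.sum()>5: v,x=line(L[s]); print(n,s.sum(),np.round(v,4),np.round(x*1000,2))
# pins: dark blobs
d=cv2.inRange(h,np.array((0,0,0)),np.array((180,255,120))); d[140:]=0
for k in blobs(d,20):
    if 150<k[:,0].mean()<360: print("dark",k.min(0),k.max(0),k.mean(0).round(1))
print("holes"); t,r,s=tool(); print(t,r.as_matrix().round(4).tolist())
E
python3 man.py
```

```text
time_s: 16.0
tcp_pos: [0.5479, -0.1152, 0.2248]
tool_rot: [0.683, 0.731, -0.0, 0.0]
contact_force: [0.1, 0.0, -3.6]
opening: 0.0216
gripper_force: 55.0
deck (array([0.5508, 0.0126]), 208.4, 101.0, np.float64(0.07)) [168  19] [348 107]
near 164 [ 1.     -0.0043] [-10.95 -49.44]
far 100 [ 1.     -0.0066] [-26.94  49.62]
lo 72 [8.e-04 1.e+00] [-103.32    1.82]
hi 71 [ 0.0015 -1.    ] [102.62   6.63]
dark [287   0] [333  15] [305.3   6.1]
dark [324  56] [338  68] [330.7  61.7]
dark [179  55] [192  67] [185.4  60.9]
dark [221  34] [296  36] [257.8  34.5]
dark [275   0] [278  19] [276.9  10. ]
holes
[ 0.54794897 -0.11545552  0.22475299] [[-0.0674, 0.9977, 0.0001], [0.9977, 0.0674, -0.0003], [-0.0003, 0.0001, -1.0]]
```

```bash
python3 -c "
import cv2;a=cv2.imread('pics/w7.png');cv2.imwrite('pics/w7c.png',cv2.resize(a[0:230,110:390],None,fx=2.6,fy=2.6,interpolation=cv2.INTER_CUBIC))"
```

```text
(no output)
```

View pics/w7c.png

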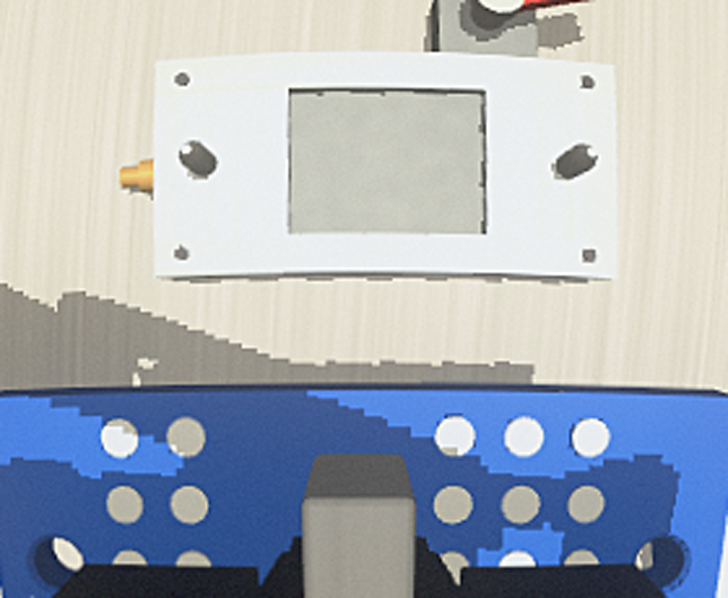

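The crop shows the whole deck, with pin tops at about (186,61) and (331,61) in full-frame pixels. I'll check the held plate's far edge in the tool frame and work out the shift.

Run:
```python
from h import *
c=cam("wrist"); t,r,s=tool()
m=hsv(c,(105,100,30),(125,255,255)); m=cv2.morphologyEx(m,cv2.MORPH_CLOSE,np.ones((5,5)))
b=[k for k in blobs(m,500) if k[:,1].max()>180][0]; P=cast(c,b,t[2]-.0448+.016); L=r.inv().apply(P-t)*1000
print(L.min(0).round(1),L.max(0).round(1))
e=L[(L[:,0]>L[:,0].max()-4)&(abs(L[:,1])<85)]; print("edge",len(e),np.polyfit(e[:,1],e[:,0],1).round(4))
for z in (.04,.044): print(np.polyfit(e[:,1],e[:,0],1)[0])
rows((.5507,.0128,.16),.0695)
```

```text
[-17.1 -99.3  28.8] [ 46.5 105.3  28.8]
edge 263 [-1.30000e-03  4.60496e+01]
-0.0012753780129017437
-0.0012753780129017437
tcp [ 0.5479 -0.1156  0.2247] shift [0.1279 0.0114 0.0647] turn [ 0.      0.0002 -0.0024] q6 -0.371 t 16.1
```

```bash
python3 -m crank '[[[1,0.032,0.0028,0,0,0,-0.0024],[1,0.032,0.0028,0,0,0,0],[1,0.032,0.0028,0,0,0,0],[1,0.032,0.0028,0.01,0,0,0],[1,0,0,0.03,0,0,0],[1,0,0,0.03,0,0,0],[1,0,0,0.02,0,0,0],[1,0,0,0,0,0,0],[1,0,0,0,0,0,0],[1,0,0,0,0,0,0],[1,0,0,0,0,0,0]]]'
python3 - <<'E'
from h import *
for i in range(3): rows((.5507,.0128,.0848),.0695); cam("top")
print(tool()[2]["contact_force"],tool()[2]["moment"])
E
```

```text
time_s: 17.2
tcp_pos: [0.5514, 0.0132, 0.1367]
tool_rot: [0.682, 0.731, 0.001, 0.001]
contact_force: [0.9, 0.2, -3.3]
opening: 0.0216
gripper_force: 55.0
tcp [0.5514 0.0132 0.1367] shift [-0.0003 -0.0009  0.0519] turn [0.0034 0.0005 0.0005] q6 -0.143 t 17.2
tcp [0.5512 0.0133 0.1364] shift [-0.0004 -0.0007  0.0516] turn [0.0029 0.0005 0.0006] q6 -0.143 t 17.25
tcp [0.551  0.0133 0.1361] shift [-0.0005 -0.0004  0.0513] turn [0.0024 0.0004 0.0007] q6 -0.143 t 17.3
[-0.04934399  0.51316255 -3.70604151] [-0.06568153  0.0704664  -0.00641347]
```

```bash
python3 -m crank '[[[1,-0.0004,-0.0004,0.01,0,0,0],[1,0,0,0.005,0,0,0],[1,0,0,0.005,0,0,0],[1,0,0,0.005,0,0,0],[1,0,0,0.003,0,0,0],[1,0,0,0,0,0,0],[1,0,0,0,0,0,0]]]'
python3 - <<'E'
from h import *
rows((.5507,.0128,.0848),.0695); s=tool()[2]; print(s["contact_force"],s["moment"])
E
```

```text
time_s: 18.05
tcp_pos: [0.5502, 0.0129, 0.1066]
tool_rot: [0.682, 0.732, 0.0, 0.0]
contact_force: [2.7, -0.6, -5.7]
opening: 0.0222
gripper_force: 55.0
tcp [0.5502 0.0129 0.1066] shift [-0.0002  0.0005  0.0218] turn [0.001  0.0004 0.0009] q6 -0.144 t 18.05
[ 2.7301312  -0.61616845 -5.69908991] [-0.29987635 -0.60220186 -0.02652046]
```

```bash
python3 -m crank '[[[1,0,0.0004,0.004,0,0,0],[1,0,0,0.004,0,0,0],[1,0,0,0.004,0,0,0],[1,0,0,0.003,0,0,0],[1,0,0,0.002,0,0,0],[1,0,0,0.001,0,0,0],[1,0,0,0,0,0,0],[1,0,0,0,0,0,0]]]'
python3 - <<'E'
from h import *
for i in range(2): rows((.5507,.0128,.0848),.0695); s=tool()[2]; print(s["contact_force"],s["moment"]); cam("top")
E
```

```text
time_s: 18.85
tcp_pos: [0.5504, 0.013, 0.0886]
tool_rot: [0.682, 0.732, 0.0, 0.0]
contact_force: [3.2, -1.2, -4.8]
opening: 0.0216
gripper_force: 55.0
tcp [0.5504 0.013  0.0886] shift [-0.0003  0.0003  0.0038] turn [0.0006 0.0002 0.0009] q6 -0.144 t 18.85
[ 3.22341573 -1.2413764  -4.82495704] [-0.3595724  -0.57465483  0.01856463]
tcp [0.5503 0.013  0.0886] shift [-0.0002  0.0003  0.0038] turn [0.0006 0.0002 0.0009] q6 -0.144 t 18.9
[ 4.01479877 -0.58800951 -5.35264107] [-0.35582263 -0.67223584 -0.01418595]
```

```bash
python3 -m crank '[[[1,0,0.0003,0.001,0,0,0],[1,0,0,0.001,0,0,0],[1,0,0,0.001,0,0,0],[1,0,0,0.0005,0,0,0],[1,0,0,0,0,0,0],[1,0,0,0,0,0,0],[1,0,0,0,0,0,0]]]'
python3 -m crank '[[[1,0,0,0.0005,0,0,0],[1,0,0,0.0005,0,0,0],[1,0,0,0,0,0,0],[1,0,0,0,0,0,0]]]'
```

```text
time_s: 19.65
tcp_pos: [0.5504, 0.0132, 0.0851]
tool_rot: [0.682, 0.732, 0.0, -0.0]
contact_force: [2.8, 0.3, -2.4]
opening: 0.0215
gripper_force: 55.0
time_s: 20.05
tcp_pos: [0.5505, 0.0131, 0.0848]
tool_rot: [0.682, 0.732, -0.0, -0.0]
contact_force: [-0.8, -0.8, 3.7]
opening: 0.0217
gripper_force: 55.0
```

```bash
python3 -m crank '[[[0.5,0,0,0,0,0,0],[0.5,0,0,0,0,0,0],[0.5,0,0,0,0,0,0],[0.5,0,0,0,0,0,0],[0.5,0,0,0,0,0,0],[0.5,0,0,-0.01,0,0,0],[0.5,0,0,-0.03,0,0,0],[0.5,0,0,-0.04,0,0,0],[0.5,0,0,-0.05,0,0,0],[0.8,0,0,-0.04,0,0,0],[0.8,0,0,0,0,0,0],[0.8,0,0,0,0,0,0],[0.8,0,0,0,0,0,0]]]'
python3 - <<'E'
from h import *
c=cam("wrist","w8"); t,r,s=tool(); print(t,s["opening"])
m=hsv(c,(105,100,30),(125,255,255)); m=cv2.morphologyEx(m,cv2.MORPH_CLOSE,np.ones((7,7)))
print("plate",[(rect(cast(c,k,.056)),k.min(0),k.max(0)) for k in blobs(m,500)][:2])
m=hsv(c,(0,170,60),(8,255,255)); m[:40]=0
print("red",[(rect(cast(c,k,.0695)),k.min(0),k.max(0)) for k in blobs(m,30)])
sc=cam("scene","s4"); 
a=cv2.resize(c["color"],(512,384)); b=cv2.resize(sc["color"][160:280,190:330],(512,439)); cv2.imwrite("pics/w8s.png",np.hstack([a[:384,:400],b[:384,:400]]))
E
```

```text
time_s: 21.35
tcp_pos: [0.5497, 0.0132, 0.2529]
tool_rot: [0.682, 0.732, -0.001, -0.001]
contact_force: [-0.7, 0.8, -0.3]
opening: 0.0221
gripper_force: 0.0
[0.54948268 0.01321133 0.2522724 ] 0.020557118746574708
plate [((array([0.5493, 0.013 ]), 195.8, 90.5, np.float64(0.071)), array([168, 132], dtype=int32), array([329, 205], dtype=int32)), ((array([0.796 , 0.1658]), 74.1, 64.1, np.float64(0.189)), array([418,  51], dtype=int32), array([459,  97], dtype=int32))]
red []
```

View pics/w8s.png

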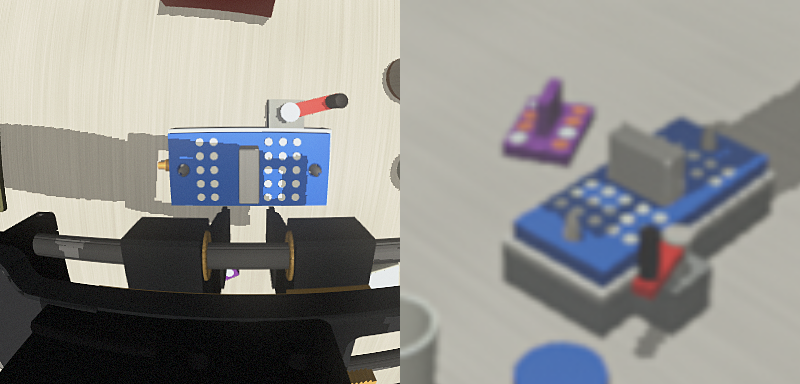

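The plate sits home: it fits 195.8 x 90.5 mm at z = 56 mm, centred on the manifold. The clamp arm points right, with its knob at about (337,101). Now I'll locate the knob.

```bash
cat > kn.py <<'E'
from h import *
M=np.array([.5507,.0128]); a=.0695; A=np.array([[np.cos(a),-np.sin(a)],[np.sin(a),np.cos(a)]]); piv=M+A@[.045,.07]
def knob(th): g=a+np.pi/4-th; return piv+.05*np.array([np.cos(g),np.sin(g)])
if __name__=="__main__":
    c=cam("wrist"); d=hsv(c,(0,0,0),(180,255,60)); d[:70]=0; d[130:]=0; d[:,:300]=0; d[:,365:]=0
    for k in blobs(d,15): print(k.min(0),k.max(0),k.mean(0))
    m=hsv(c,(0,130,60),(10,255,255)); m[:70]=0; m[130:]=0; m[:,:270]=0; m[:,365:]=0
    for k in blobs(m,15):
        P=cast(c,k,.0695); q=P[:,:2].mean(0); v=q-piv; print("arm",q,"theta",a+np.pi/4-np.arctan2(v[1],v[0]))
    for th in (.4,.5,.6,.7,.8): print(th,knob(th).round(4),proj(c,[(*knob(th),.1095),(*knob(th),.07)]).round(1).tolist())
    print(piv)
E
python3 kn.py
```

```text
arm [0.61673069 0.09489542] theta 0.5168778204641215
0.4 [0.6356 0.1077] [[340.6, 94.9], [330.4, 96.6]]
0.5 [0.6376 0.1031] [[342.1, 99.5], [331.7, 100.7]]
0.6 [0.6391 0.0984] [[343.1, 104.3], [332.6, 105.0]]
0.7 [0.6401 0.0935] [[343.6, 109.2], [333.0, 109.3]]
0.8 [0.6407 0.0885] [[343.6, 114.0], [333.1, 113.6]]
[0.59073028 0.08575599]
```

```bash
python3 -m crank '[[[0.58,0.028,0.0314,0,0,0,0],[0.58,0.028,0.0314,0,0,0,0],[0.58,0.0272,0.0314,0,0,0,0],[0.58,0,0,0.04,0,0,0],[0.58,0,0,0.04,0,0,0],[0.58,0,0,0,0,0,0],[0.58,0,0,0,0,0,0]]]'
python3 - <<'E'
from kn import *
rows((*knob(.515),.097),a)
c=cam("wrist"); d=hsv(c,(0,0,0),(180,255,60)); print(proj(c,[(*knob(.515),.1095)]))
m=hsv(c,(0,130,60),(10,255,255))
for k in blobs(m,15):
    q=cast(c,k,.0695)[:,:2].mean(0); v=q-piv
    if np.hypot(*v)<.06: print("arm",k.min(0),k.max(0),np.hypot(*v),"theta",a+np.pi/4-np.arctan2(v[1],v[0]))
E
```

```text
time_s: 22.2
tcp_pos: [0.6377, 0.1027, 0.1727]
tool_rot: [0.682, 0.732, -0.001, -0.001]
contact_force: [-0.1, -0.3, 1.2]
opening: 0.0402
gripper_force: 0.0
tcp [0.6377 0.1027 0.1727] shift [-0.0003  0.0005  0.0757] turn [-0.0036 -0.      0.0009] q6 0.006 t 22.2
[[249.52162189 202.77999659]]
arm [202 177] [262 208] 0.03734286695232863 theta 0.45466211488098285
```

```bash
python3 -m crank '[[[0.58,0,0,0.03,0,0,0],[0.58,0,0,0.03,0,0,0],[0.58,0,0,0.0155,0,0,0],[0.58,0,0,0,0,0,0],[1,0,0,0,0,0,0],[1,0,0,0,0,0,0],[1,0,0,0,0,0,0],[1,0,0,0,0,0,0],[1,0,0,0,0,0,0],[1,0,0,0,0,0,0]]]' 12
python3 - <<'E'
from kn import *
rows((*knob(.5),.097),a); t,r,s=tool(); print(s["opening"],s["gripper_force"],s["contact_force"])
B=r.as_matrix()[:2,:2]; ths=np.linspace(.5,2.42,33); K=np.array([knob(x) for x in ths])@B
print((np.diff(K,axis=0)*1000).round(1).tolist())
E
```

```text
time_s: 23.25
tcp_pos: [0.6387, 0.1027, 0.1003]
tool_rot: [0.682, 0.732, -0.0, 0.0]
contact_force: [-2.8, -0.7, 5.0]
opening: 0.0155
gripper_force: 12.0
tcp [0.6387 0.1027 0.1003] shift [ 0.0005 -0.001   0.0033] turn [0.     0.0003 0.0011] q6 0.006 t 23.25
0.015474432664557653 12.002191543579102 [-2.79069442 -0.66218362  5.01304764]
[[-2.9, 0.8], [-2.9, 0.6], [-3.0, 0.4], [-3.0, 0.2], [-3.0, 0.0], [-3.0, -0.1], [-3.0, -0.3], [-3.0, -0.5], [-2.9, -0.7], [-2.9, -0.8], [-2.8, -1.0], [-2.8, -1.2], [-2.7, -1.3], [-2.6, -1.5], [-2.5, -1.7], [-2.4, -1.8], [-2.3, -1.9], [-2.2, -2.1], [-2.0, -2.2], [-1.9, -2.3], [-1.8, -2.4], [-1.6, -2.5], [-1.5, -2.6], [-1.3, -2.7], [-1.1, -2.8], [-1.0, -2.8], [-0.8, -2.9], [-0.6, -2.9], [-0.4, -3.0], [-0.3, -3.0], [-0.1, -3.0], [0.1, -3.0]]
```

```bash
python3 -m crank '[[[1,-0.0029,0.0008,0,0,0,0],[1,-0.0029,0.0006,0,0,0,0],[1,-0.003,0.0004,0,0,0,0],[1,-0.003,0.0002,0,0,0,0],[1,-0.003,0,0,0,0,0],[1,-0.003,-0.0001,0,0,0,0],[1,-0.003,-0.0003,0,0,0,0],[1,-0.003,-0.0005,0,0,0,0],[1,-0.0029,-0.0007,0,0,0,0],[1,-0.0029,-0.0008,0,0,0,0],[1,-0.0028,-0.001,0,0,0,0],[1,-0.0028,-0.0012,0,0,0,0],[1,-0.0027,-0.0013,0,0,0,0],[1,-0.0026,-0.0015,0,0,0,0],[1,-0.0025,-0.0017,0,0,0,0],[1,-0.0024,-0.0018,0,0,0,0],[1,0,0,0,0,0,0]]]'
python3 - <<'E'
from kn import *
rows((*knob(1.46),.1),a); t,r,s=tool(); v=t[:2]-piv; print(np.hypot(*v),"theta",a+np.pi/4-np.arctan2(v[1],v[0]),s["opening"],s["contact_force"])
E
```

```text
time_s: 24.95
tcp_pos: [0.6351, 0.0553, 0.1]
tool_rot: [0.682, 0.731, 0.001, 0.003]
contact_force: [5.5, -1.8, 4.4]
opening: 0.0154
gripper_force: 12.0
tcp [0.6351 0.0553 0.1   ] shift [ 0.0022 -0.0031 -0.    ] turn [0.006  0.0025 0.0005] q6 -0.065 t 24.95
0.05385482193892201 theta 1.4560663821463922 0.015391042845099933 [ 5.47155146 -1.82708931  4.42964792]
```

```bash
python3 -m crank '[[[1,-0.0023,-0.0009,0,0,0,0],[1,-0.0022,-0.0015,0,0,0,0],[1,-0.002,-0.0022,0,0,0,0],[1,-0.0019,-0.0023,0,0,0,0],[1,-0.0018,-0.0024,0,0,0,0],[1,-0.0016,-0.0025,0,0,0,0],[1,-0.0015,-0.0026,0,0,0,0],[1,-0.0013,-0.0027,0,0,0,0],[1,-0.0011,-0.0028,0,0,0,0],[1,-0.001,-0.0028,0,0,0,0],[1,-0.0008,-0.0029,0,0,0,0],[1,-0.0006,-0.0029,0,0,0,0],[1,-0.0004,-0.003,0,0,0,0],[1,-0.0003,-0.003,0,0,0,0],[1,-0.0001,-0.003,0,0,0,0],[1,0,0,0,0,0,0],[1,0,0,0,0,0,0]]]'
python3 - <<'E'
from kn import *
rows((*knob(2.4),.1),a); t,r,s=tool(); v=t[:2]-piv; print(np.hypot(*v),"theta",a+np.pi/4-np.arctan2(v[1],v[0]),s["opening"],s["contact_force"])
E
```

```text
time_s: 26.65
tcp_pos: [0.5983, 0.0311, 0.1]
tool_rot: [0.682, 0.732, -0.002, 0.004]
contact_force: [2.8, -10.7, 6.7]
opening: 0.0156
gripper_force: 12.0
tcp [0.5983 0.0311 0.1   ] shift [ 0.0051 -0.0059 -0.0001] turn [0.0031 0.0082 0.0013] q6 -0.101 t 26.65
0.055197350195405524 theta 2.288455944398814 0.015629681357679687 [  2.80774911 -10.74657427   6.71257706]
```

```bash
python3 -m crank '[[[1,-0.001,-0.0015,0,0,0,0],[1,-0.001,-0.0015,0,0,0,0],[1,0,-0.0015,0,0,0,0],[1,0,-0.0015,0,0,0,0],[1,0,0,0,0,0,0],[1,0,0,0,0,0,0]]]'
python3 - <<'E'
from kn import *
t,r,s=tool(); v=t[:2]+[0,.004]-piv; print(np.hypot(*v),"theta",a+np.pi/4-np.arctan2(v[1],v[0]),s["contact_force"])
E
python3 -m crank '[[[1,0,-0.0015,0,0,0,0],[1,0,-0.0015,0,0,0,0],[1,0,0,0,0,0,0],[1,0,0,0,0,0,0]]]'
```

```text
time_s: 27.25
tcp_pos: [0.5931, 0.0305, 0.0999]
tool_rot: [0.682, 0.732, 0.0, 0.004]
contact_force: [6.1, -3.7, 3.7]
opening: 0.016
gripper_force: 12.0
0.05129923316757613 theta 2.3793451265134724 [ 6.07719677 -3.72267957  3.70597862]
time_s: 27.65
tcp_pos: [0.5929, 0.0305, 0.1]
tool_rot: [0.682, 0.731, 0.003, 0.006]
contact_force: [17.3, -2.9, -3.1]
opening: 0.0157
gripper_force: 12.0
```

It is at the stop: force rises and nothing moves. I'll relax the push, open a little and leave upward.

```bash
python3 -m crank '[[[1,0,0.0025,0,0,0,0],[0.7,0,0,0,0,0,0],[0.7,0,0,0,0,0,0],[0.7,0,0,0,0,0,0],[0.7,0,0,0,0,0,0],[0.7,0,0,-0.01,0,0,0],[0.7,0,0,-0.03,0,0,0],[0.7,0,0,-0.05,0,0,0],[0.7,0,0,-0.05,0,0,0],[0.7,-0.04,0,-0.03,0,0,0],[0.7,-0.04,0,0,0,0,0],[0.7,-0.04,0,0,0,0,0],[0.7,0,0,0,0,0,0],[0.7,0,0,0,0,0,0]]]'
python3 - <<'E'
from kn import *
c=cam("wrist","w9"); t,r,s=tool(); print(t,s["contact_force"])
m=hsv(c,(0,130,60),(10,255,255))
for k in blobs(m,15):
    q=cast(c,k,.0695)[:,:2].mean(0); v=q-piv
    if np.hypot(*v)<.06: print("arm",k.min(0),k.max(0),np.hypot(*v),"theta",a+np.pi/4-np.arctan2(v[1],v[0]))
m=hsv(c,(105,100,30),(125,255,255)); m=cv2.morphologyEx(m,cv2.MORPH_CLOSE,np.ones((9,9)))
print("plate",[(rect(cast(c,k,.056)),k.min(0),k.max(0)) for k in blobs(m,500)][:2])
top=cam("top"); m=hsv(top,(0,180,60),(8,255,255))
for k in blobs(m,3):
    q=cast(top,k,.0695)[:,:2].mean(0); v=q-piv
    if np.hypot(*v)<.07: print("top arm",q,np.hypot(*v),"theta",a+np.pi/4-np.arctan2(v[1],v[0]))
E
```

```text
time_s: 29.05
tcp_pos: [0.5987, -0.0873, 0.269]
tool_rot: [0.682, 0.731, 0.0, -0.0]
contact_force: [-0.4, 1.3, 0.2]
opening: 0.0285
gripper_force: 0.0
[ 0.59869079 -0.08647287  0.26879758] [-0.2849528  -0.09706346 -0.19694547]
arm [245  33] [258  56] 0.02297627628596662 theta 2.407654551367294
plate [((array([0.5494, 0.0128]), 195.8, 89.9, np.float64(0.069)), array([139,  49], dtype=int32), array([294, 123], dtype=int32))]
top arm [0.58972838 0.05870063] 0.027073904452186996 theta 2.4627088399898884
```

The clamp reads about 2.40 rad and the plate is still home, so I'll hand in.

```bash
python3 -c "
from plant import env
print(env.close_job())"
```

```text
the job is handed in; nothing more can be done
None
```

The job is handed in, at about 29 s on the robot's clock: the tray dropped into the large bin and the flap shut, the plate sits home on the pins, and the clamp is at its stop (about 2.40 rad); I viewed 12 pictures, two over the limit of 10.

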